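Send the sample carousel to its home mark

TASK

Two hand-turned sample carousels stand on the worktop. Turn the larger, eight-place one until the raised rib on its top disc points straight at the fixed index pointer on its foot, then let go. Do not turn the small four-place carousel.

Things in the scene. Friction and masses are not known exactly. Their poses are not given: they have to be found in the camera images.
- carousel (a joint): Angle of the larger carousel's rotor on its fixed foot, rad, positive anticlockwise from above; 0 = rib at the index pointer; starts at 0.5 to 1.3. Range +-3.1, light friction (0.06 N m), no spring: stays where left. Rotor: two aluminium discs 150 mm across, top face 70 mm above the worktop, eight places, four holding capped tubes fixed in it, 56 mm from the axis, tops at 128 mm.
- carousel_grip (a point): Grip point on the larger carousel's axis, in its grey bar handle, 162 mm above the worktop. Bar 60 mm long, 14 mm thick, 140 to 176 mm above the worktop. Turns with the rotor: x axis along the bar toward the rib, y across the thickness, z up. The rib is a dark bar 10 mm wide, 4 mm high, radial on the top disc out to the rim, on one side only.
- carousel_index (a point): Inner tip of the larger carousel's fixed index pointer, a dark nib (12 mm wide head) on a post just outside the disc's rim, 79 mm from the axis, 73 mm above the worktop. The foot does not move.
- small_carousel_rib (a point): Outer end of the rib of the small carousel (disc 94 mm across, top face 50 mm above the worktop, four empty places, handle top 90 mm above the worktop), 47 mm from its axis, 54 mm above the worktop. It moves if this carousel is turned; it must stay where it is.

How it is judged:
By the outcome, as a careful person would: the job done as asked, in the order asked, and still so for the second after the job is handed in, with the robot touching nothing.
It also fails if it takes over 29 s, if anything falls off the work surface, if the arm or the gripper's body presses on something with over 40 N, if the wrist force passes 120 N, or if a joint passes its speed limit or range.

ROBOT

A 7-joint arm with a two-finger parallel gripper is mounted at the origin on a cart in front of the work surface, level with it; the furniture and walls round the work are solid. World frame = base frame: x ahead of the robot, y to its left, z up, the work surface at z = 0. Lengths are in m, angles in rad, forces in N, time in s.
With the tool pointing down it reaches from about 0.425 to 0.825 m from the base axis. Payload 3.6 kg.
Tool frame: the origin (TCP) lies between the finger pads; the fingertips stand 22 mm ahead of it and the grasp point (between the pads) lies 3 mm ahead of it; z points along the fingers, x is the direction in which the jaws open and shut, and the axes are right-handed (so a half turn about z gives the same grasp; the last joint's range is limited). The gripper opens to 85 mm and grips with 20 to 120 N. Pads are 22 mm wide; open, the fingers measure 114 mm over their backs; the gripper's body (76 mm by 85 mm) begins 54 mm behind the grasp point. The pads swing forward as they close: fully open they stand 13 mm farther back than shut.
Start: joints at [-1.236, 0.615, -0.013, 1.423, 0.008, 1.103, -0.04], TCP at [0.23, 0.608, 0.231] pointing down, gripper open.
Joint ranges: [-3.12, 3.12], [-0.3, 2.06], [-1.34, 1.32], [0.26, 2.42], [-1.36, 4.5], [0.01, 1.98], [-2.84, 2.84]. Speed limits (rad/s): [2.79, 2.79, 3.14, 3.14, 3.14, 3.14, 3.14].

INTERFACE

Orientations are given as a unit quaternion [w, x, y, z].
In Python, from bench import robot, kin, imaging, nets gives the robot as it stands. The module is installed in compiled form; this text tells all that it offers. Calls block until the motion is done:
- robot.move_pose(position, orientation): joint-space move of the TCP to a pose.
- robot.movel(position, orientation=None, vel=0.15): straight line of the TCP; orientation=None keeps the orientation; vel is the mean speed in m/s.
- robot.move_joints(angles): joint-space move.
- robot.let_go() and robot.grab(force=None): open the fingers fully, or close them until they stop; force is the grip in N (None keeps the last).
- robot.wait(seconds).
- kin.solve_ik(position, orientation): joint angles nearest the present ones, or None.
- imaging.get_image(name): name is "scene" or "top" or "wrist"; returns a dict with "image" (420x560x3 uint8, red, green, blue), "z_map" (420x560 float32, m along the optical axis (not along the pixel's ray), 0 where there is no reading), "vfov" (degrees; the focal length in pixels is half the picture's height over the tangent of half this angle, whatever the lens; pixels are square), "cx", "cy" (the principal point, pixels), "pose" (4x4, takes a point from camera to world coordinates). Camera axes: x right, y down, z forward; pixel columns grow to the right and rows downward; lengths in m; the calibration is good to about 2 mm. A picture is of the moment at which its call begins.
A pose or a line that the arm cannot do raises robot.MotionError and nothing moves.
- robot.hand_in(): hands the job in, once; it reports no verdict.
Trained networks look in a picture, given as the dict that the camera call returned (one of the last four; its "shot" number tells which), for a name from the list of things; names that differ only in an ending like _2 or _b are one class to them, and where a whole thing is asked for, a point or a joint stands for the part that bears it (a point fixed in the world has none). Each returns a list of dicts, best first, with "confidence" (0 to 1); they miss things now and then, are a little off and sometimes report something else, mostly with a low value. They report only what shows in the picture. A call takes as long as a camera call.
- nets.boxes_of(picture, target): "xyz" ([x, y, z] in m, in the coordinates of the camera as it stood for that picture, good to about 4 mm: the middle of the surface that is visible of it).
- nets.spot_point(picture, target): "xyz" ([x, y, z] in m, in the coordinates of the camera as it stood for that picture, good to about 4 mm: a listed point, or the origin of a listed thing).
Readings, each from a call of its own:
- robot.read_time(): time.
- robot.read_q(): joint angles.
- robot.read_qvel(): joint speeds.
- robot.read_joint_torque(): joint torques, N m.
- robot.read_ee_pos(): TCP position.
- robot.read_eef_rot(): TCP orientation.
- robot.read_wrist_force(): force on the tool from outside, world axes, zero at the start.
- robot.read_moment(): the same for the moment, N m.
- robot.read_finger_gap(): finger opening in m.
Only numpy, scipy, OpenCV 4.12 (cv2) and the standard library are available. Lean on these libraries where they do the work, as an engineer would, in place of code of your own. Each camera call takes 0.05 s, during which the arm holds its last target.

## Working session

There is one attempt and no reset: what is moved stays moved. The work goes in short steps, each a Python script; the robot and the scene stay as the last script left them, time stands still between calls to the robot, and variables do not carry over. Pictures are saved under pics/ and viewed, and the job is handed in when it is done.

```bash
mkdir -p pics; cat > h.py <<'E'
import numpy as np, cv2
from bench import robot, kin, imaging, nets
def w(p,c): return (p["pose"]@np.r_[c,1])[:3]
def save(p,n): cv2.imwrite(f"pics/{n}.png",cv2.cvtColor(p["image"],cv2.COLOR_RGB2BGR))
def cloud(p):
    z=p["z_map"];f=210/np.tan(np.radians(p["vfov"])/2)
    v,u=np.mgrid[0:420,0:560]
    c=np.stack([(u-p["cx"])/f*z,(v-p["cy"])/f*z,z,np.ones_like(z)],-1)
    W=(c@p["pose"].T)[...,:3]; W[z==0]=np.nan
    return W
E
python3 - <<'E'
from h import *
np.set_printoptions(precision=4,suppress=True)
for n in ["top","scene"]:
    p=imaging.get_image(n);save(p,n+"0");print(n,p["pose"][:3,3])
    for t in ["carousel_grip","carousel_index","small_carousel_rib"]:
        for r in nets.spot_point(p,t)[:2]: print(t,r["confidence"],w(p,r["xyz"]))
    for r in nets.boxes_of(p,"carousel")[:2]: print("box",r["confidence"],w(p,r["xyz"]))
print(robot.read_time(),robot.read_eef_rot())
E
```

```text
top [0.3414 0.3182 0.9766]
carousel_grip 0.91 [0.4891 0.2075 0.1603]
carousel_index 0.57 [0.4102 0.2314 0.0746]
small_carousel_rib 0.88 [0.5264 0.4126 0.0502]
box 0.72 [0.4821 0.213  0.0675]
scene [ 0.12   -0.1526  0.6988]
carousel_grip 0.84 [0.4901 0.2069 0.1618]
carousel_index 0.7 [0.4099 0.2326 0.0722]
small_carousel_rib 0.73 [0.5251 0.4133 0.0545]
box 0.72 [0.4732 0.1896 0.0672]
0.5 [ 0.      0.8228  0.5684 -0.0001]
```

View pics/top0.png

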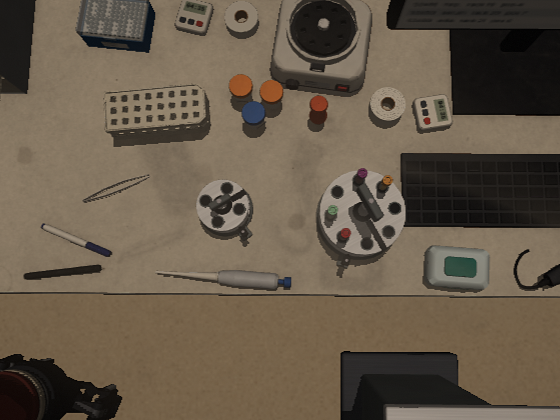

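View pics/scene0.png

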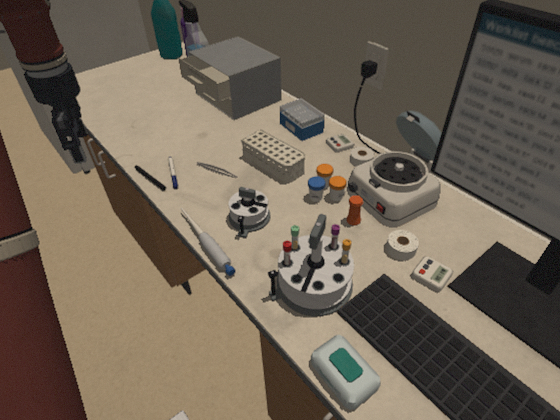

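```bash
cat >> h.py <<'E'
def rect(p,c,z=0.073,half=0.11,N=700):
    f=210/np.tan(np.radians(p["vfov"])/2); s=2*half/N
    j,i=np.mgrid[0:N,0:N]
    X=c[0]+half-(j+.5)*s; Y=c[1]+half-(i+.5)*s   # up=+x, left=+y
    P=np.stack([X,Y,np.full_like(X,z),np.ones_like(X)],-1)@np.linalg.inv(p["pose"]).T
    return cv2.remap(p["image"],(P[...,0]/P[...,2]*f+p["cx"]).astype(np.float32),(P[...,1]/P[...,2]*f+p["cy"]).astype(np.float32),cv2.INTER_CUBIC)
def circ(pts):
    from scipy.optimize import least_squares
    return least_squares(lambda q:np.hypot(pts[:,0]-q[0],pts[:,1]-q[1])-q[2],[*pts.mean(0),.07],loss="soft_l1",f_scale=.002).x
E
python3 - <<'E'
from h import *
np.set_printoptions(precision=4,suppress=True)
c=np.array([.4896,.2072])
for n in ["top","scene"]:
    p=imaging.get_image(n);W=cloud(p)
    d=np.hypot(W[...,0]-c[0],W[...,1]-c[1])
    m=(d<.085)&(abs(W[...,2]-.07)<.006)
    P=W[m]; print(n,m.sum(),P[:,2].mean(),np.median(P,0), P.min(0),P.max(0))
    h=(d<.05)&(W[...,2]>.135); H=W[h][:,:2]; print("handle",h.sum(),H.mean(0),W[h][:,2].max())
    u,s,v=np.linalg.svd(H-H.mean(0)); print("bar dir",np.degrees(np.arctan2(v[0,1],v[0,0])))
    # rim: disc mask convex hull
    hull=cv2.convexHull(P[:,:2].astype(np.float32))[:,0]; print("circ",circ(hull))
    cv2.imwrite(f"pics/r_{n}.png",cv2.cvtColor(rect(p,c,half=.1,N=600),cv2.COLOR_RGB2BGR))
E
```

```text
top 4589 0.07020683513188486 [0.4786 0.2106 0.0701] [0.411  0.1329 0.0641] [0.5617 0.2811 0.076 ]
handle 507 [0.4852 0.2083] 0.1796813118981455
bar dir -150.76569887392023
circ [0.4871 0.2069 0.0745]
scene 2905 0.06973516026168823 [0.4755 0.1891 0.0696] [0.4072 0.1287 0.0641] [0.5622 0.2763 0.076 ]
handle 371 [0.4823 0.1981] 0.1796669521270302
bar dir -152.80559210657466
circ [0.4872 0.2039 0.0748]
```

View pics/r_top.png

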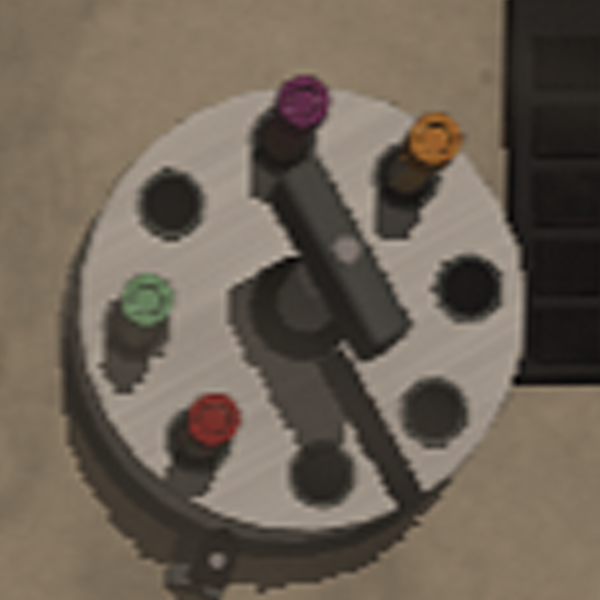

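View pics/r_scene.png

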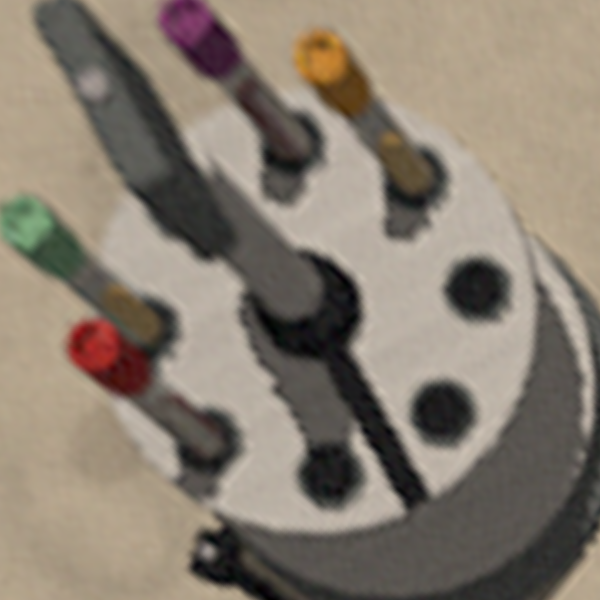

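```bash
cat >> h.py <<'E'
def quat(yaw): 
    a=np.radians(yaw)/2; return [0,float(np.cos(a)),float(np.sin(a)),0]
C=np.array([.4875,.206])
E
python3 - <<'E'
from h import *
np.set_printoptions(precision=4,suppress=True)
print(kin.solve_ik([*C,.165],quat(118.1)),kin.solve_ik([*C,.165],quat(71.5)))
robot.move_pose([*C,.29],quat(118.1))
print(robot.read_time(),robot.read_ee_pos(),robot.read_wrist_force())
p=imaging.get_image("wrist");save(p,"wr1");print(p["pose"])
for t in ["carousel_grip","carousel_index","small_carousel_rib"]:
    for r in nets.spot_point(p,t)[:2]: print(t,r["confidence"],w(p,r["xyz"]))
cv2.imwrite("pics/r_wr1.png",cv2.cvtColor(rect(p,C,half=.1,N=600),cv2.COLOR_RGB2BGR))
W=cloud(p);d=np.hypot(W[...,0]-C[0],W[...,1]-C[1]);h=(d<.05)&(W[...,2]>.168)&(W[...,2]<.19)
H=W[h][:,:2];print(h.sum(),cv2.minAreaRect(H.astype(np.float32)) if h.sum()>5 else 0)
E
```

```text
[-0.3173  0.5144 -0.1837  1.8524  0.1273  0.7861  1.4934] [-0.4573  0.5085  0.024   1.8569 -0.0167  0.7764  0.8235]
2.35 [0.4871 0.2072 0.29  ] [ 0.036   1.0239 -0.038 ]
[[-0.4735  0.849   0.2346  0.4265]
 [ 0.8808  0.4562  0.127   0.1749]
 [ 0.0008  0.2668 -0.9637  0.4323]
 [ 0.      0.      0.      1.    ]]
carousel_grip 0.82 [0.483  0.2058 0.1618]
carousel_index 0.73 [0.411  0.2256 0.0728]
small_carousel_rib 0.96 [0.5237 0.414  0.0551]
1022 ((0.4856424629688263, 0.20471319556236267), (0.05879830941557884, 0.013955115340650082), 29.343225479125977)
```

View pics/wr1.png

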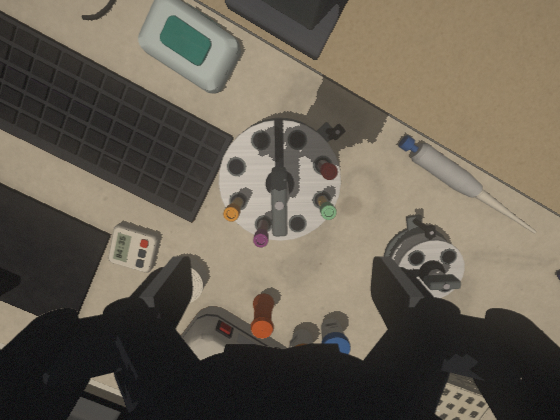

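View pics/r_wr1.png

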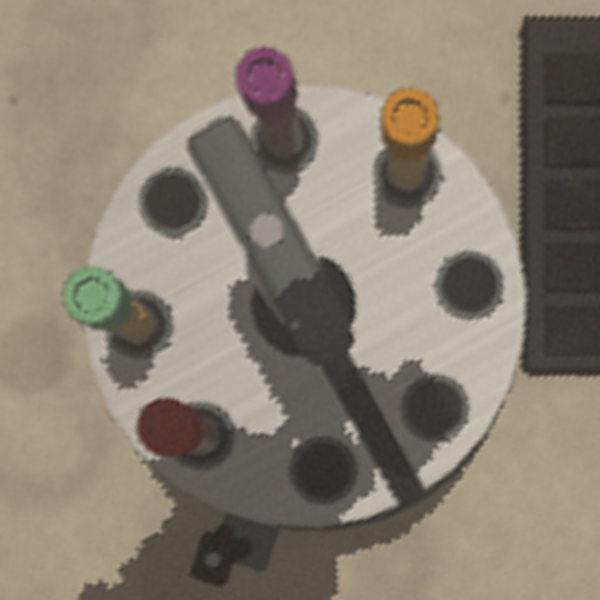

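```bash
sed -i 's/^C=.*/C=np.array([.486,.205])/' h.py
python3 - <<'E'
from h import *
np.set_printoptions(precision=4,suppress=True)
robot.movel([*C,.165],quat(118.6))
print(robot.read_ee_pos(),robot.read_wrist_force())
robot.grab(30)
print(robot.read_time(),robot.read_finger_gap(),robot.read_ee_pos(),robot.read_wrist_force(),robot.read_moment())
for y in (95,71.6):
    robot.move_pose([*C,.165],quat(y))
    print(robot.read_time(),robot.read_ee_pos(),robot.read_wrist_force(),robot.read_moment(),robot.read_eef_rot())
for n in ["top","scene","wrist"]:
    p=imaging.get_image(n);save(p,n+"2")
    cv2.imwrite(f"pics/r2_{n}.png",cv2.cvtColor(rect(p,C,half=.1,N=600),cv2.COLOR_RGB2BGR))
print(robot.read_time())
E
cd pics; python3 -c "
import cv2;cv2.imwrite('c2.png',cv2.hconcat([cv2.resize(cv2.imread(f'r2_{n}.png')[250:],(400,233)) for n in ('top','scene')]))"
```

```text
[0.4867 0.2054 0.1658] [0.163  0.8101 0.9665]
4.1833 0.01319435623727082 [0.4864 0.2044 0.1653] [ 0.0512 -1.1447  2.6474] [-0.4084 -0.0127  0.0025]
4.6 [0.4862 0.2049 0.1653] [-0.0147 -1.7898  4.0446] [-0.3183 -0.0027 -0.0314] [0.0003 0.6745 0.7383 0.0001]
5.0083 [0.4863 0.2055 0.1653] [ 0.1438 -0.0925  4.1856] [-0.1136  0.0218 -0.0419] [-0.0001  0.8096  0.587   0.0006]
5.1583
```

View pics/r2_scene.png

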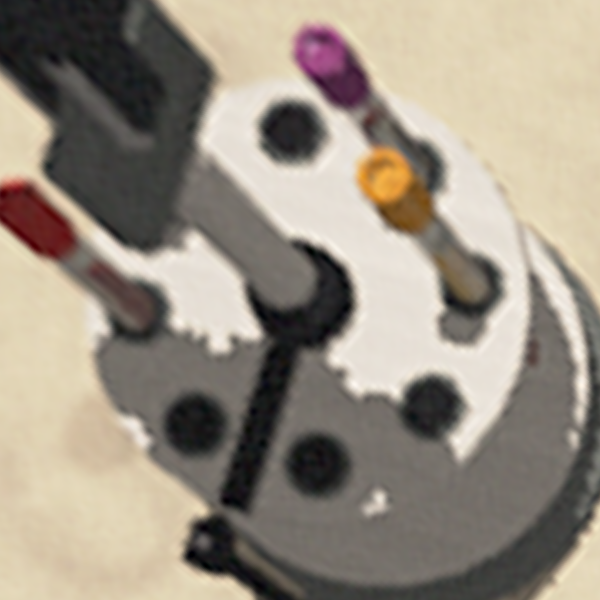

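View pics/r2_wrist.png

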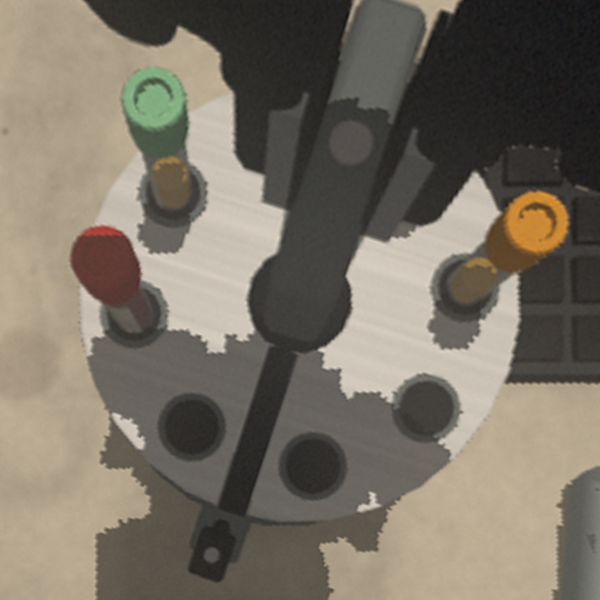

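View pics/r2_top.png

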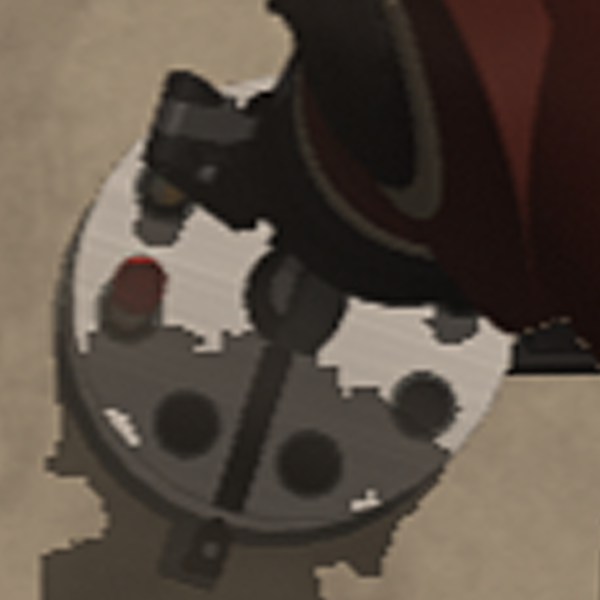

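```bash
python3 - <<'E'
from h import *
p=imaging.get_image("wrist")
c2=C+np.array([-.065,.018])
R=rect(p,c2,half=.035,N=600)
R=np.clip(R.astype(float)*2.2,0,255).astype(np.uint8)
cv2.imwrite("pics/z2.png",cv2.cvtColor(R,cv2.COLOR_RGB2BGR))
W=cloud(p); d=np.hypot(W[...,0]-C[0],W[...,1]-C[1]); m=(d<.082)&(abs(W[...,2]-.07)<.006)
P=W[m][:,:2]; print(circ(cv2.convexHull(P.astype(np.float32))[:,0]), P.min(0),P.max(0))
for r in nets.spot_point(p,"carousel_index"): print(r["confidence"],w(p,r["xyz"]))
E
```

```text
[0.48588092 0.20534499 0.07456183] [0.40809057 0.13105356] [0.55719695 0.27947813]
0.94 [0.4095702  0.2230817  0.07295756]
```

View pics/z2.png

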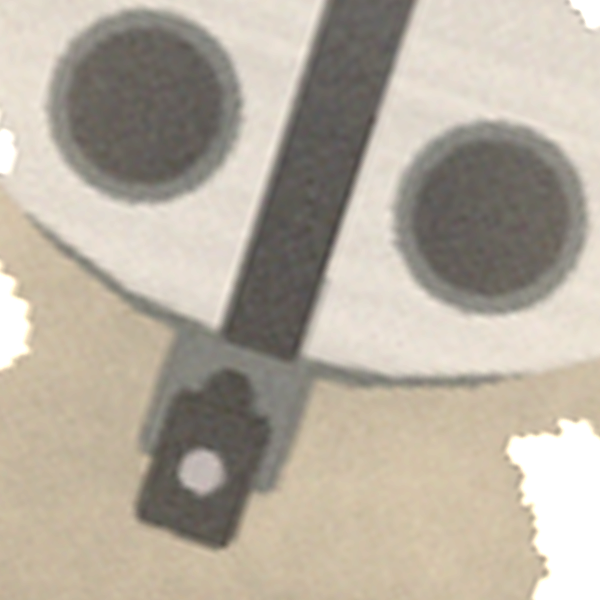

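The wrist view shows the rib end at (261,345) and its line passing about 20 px (2.2 mm, ~1.6°) right of the nib tip at (231,375), so I'll turn 1.6° further clockwise.

```bash
python3 - <<'E'
from h import *
robot.move_pose([*C,.165],quat(69.9)); robot.wait(.3)
q=robot.read_eef_rot();print(2*np.degrees(np.arctan2(q[2],q[1])),robot.read_wrist_force(),robot.read_moment(),robot.read_time())
p=imaging.get_image("wrist")
R=np.clip(rect(p,C+np.array([-.065,.018]),half=.035,N=600).astype(float)*2.2,0,255).astype(np.uint8)
cv2.imwrite("pics/z3.png",cv2.cvtColor(R,cv2.COLOR_RGB2BGR))
E
```

```text
69.97456017774806 [1.09547916 0.96931582 4.52306872] [ 0.12956747  0.01642944 -0.05088798] 5.8083
```

View pics/z3.png

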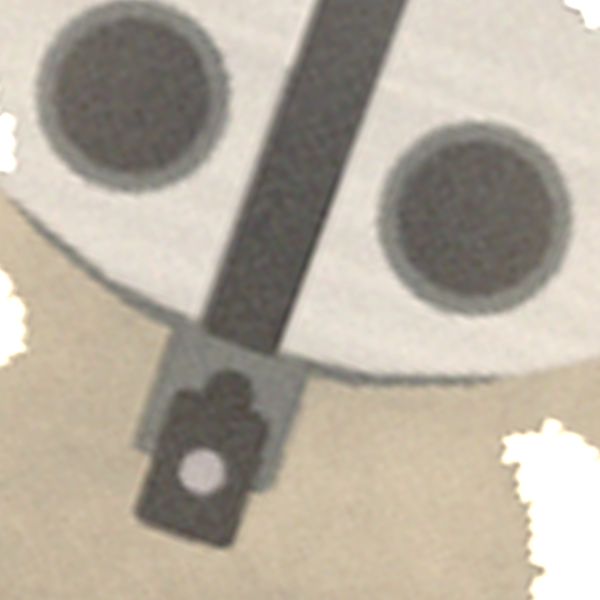

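```bash
python3 - <<'E'
from h import *
robot.let_go()
robot.movel([*C,.29]); robot.wait(.3)
print(robot.read_wrist_force(),robot.read_time(),robot.read_finger_gap())
p=imaging.get_image("wrist");save(p,"wr4")
R=np.clip(rect(p,C+np.array([-.065,.018]),half=.035,N=600).astype(float)*2.2,0,255).astype(np.uint8)
cv2.imwrite("pics/z4.png",cv2.cvtColor(R,cv2.COLOR_RGB2BGR))
for t in ["carousel_grip","carousel_index","small_carousel_rib"]:
    for r in nets.spot_point(p,t)[:1]: print(t,r["confidence"],w(p,r["xyz"]))
W=cloud(p); d=np.hypot(W[...,0]-C[0],W[...,1]-C[1]); m=(d<.082)&(abs(W[...,2]-.07)<.006)
print(circ(cv2.convexHull(W[m][:,:2].astype(np.float32))[:,0]))
p=imaging.get_image("scene");save(p,"sc4")
E
```

```text
[0.274248   0.17916439 0.30347135] 7.8417 0.0856691493482245
carousel_grip 0.63 [0.48316392 0.20449113 0.16370926]
carousel_index 0.81 [0.41095844 0.22558794 0.0706994 ]
small_carousel_rib 0.96 [0.52267308 0.41228794 0.04968866]
[0.48602041 0.2052472  0.07453186]
```

View pics/z4.png

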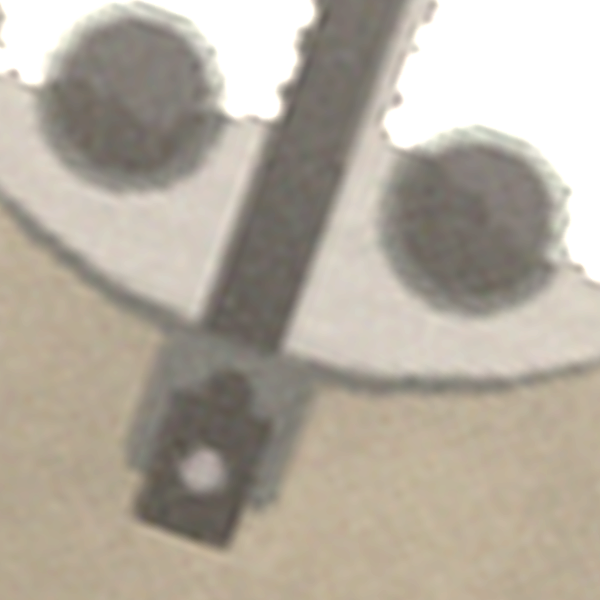

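View pics/wr4.png

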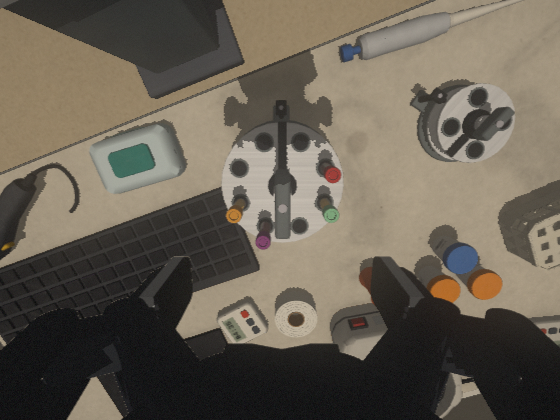

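View pics/sc4.png

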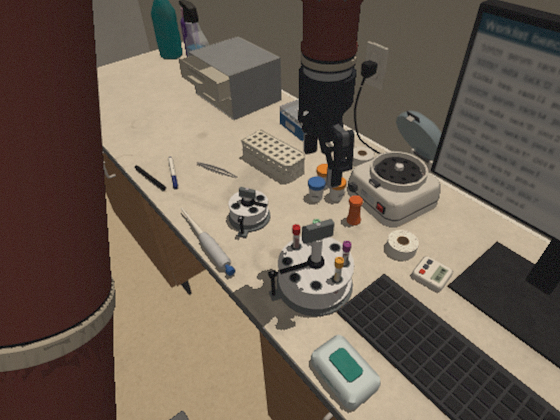

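Clear of the carousel, the wrist view shows the rib end at (243,338). Its line reaches the nib tip at (231,376) to within about 1 px (0.1 mm), and the small carousel is unchanged.

```bash
python3 -c "
from h import *
print(robot.hand_in(),robot.read_time())"
```

```text
the job is handed in; nothing more can be done
the job is handed in; nothing more can be done
```

I gripped the larger carousel by its bar handle and turned it about 47° clockwise. A wrist-camera check then showed it about 1.6° short, so I turned it that much further. After that I let go, lifted clear and handed the job in; the last clock reading was about 7.8 s.

**Alignment:** with the gripper open and clear, the rib's line met the pointer tip to within about 0.1 mm. I judge the angle error to be within about 0.5°. The pointer's screw sat slightly off that line while I was still gripping, which I put down to its height in the picture.

**Forces:** sampled wrist force stayed below about 5 N, and read about 0.4 N after release.

**Small carousel:** I never touched it. The network put its rib within about 4 mm in the plane and 5 mm in height of the first reading, which is about its accuracy, and the picture shows it unchanged.

**Disagreements:** network readings of the pointer differed by up to about 10 mm between cameras. I therefore set the final angle from the rectified wrist picture, not from those readings.

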